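# Open the circulator's filler for topping up

### The arm

A 6-joint arm with a two-finger parallel gripper is mounted at the origin on a cart in front of the work surface, level with it; the furniture and walls round the work are solid. World frame = base frame: x ahead of the robot, y to its left, z up, the work surface at z = 0. Lengths are in m, angles in rad, forces in N, time in s.
With the tool pointing down it reaches from about 0.425 to 0.95 m from the base axis. Payload 3.5 kg.
Tool frame: the origin (TCP) lies at the very end of the fingers, on their centre line; the grasp point (between the pads) lies 19 mm behind it; z points along the fingers, y is the direction in which the jaws open and shut (so a half turn about z gives the same grasp; the last joint's range is limited). The gripper opens to 85 mm and grips with 20 to 120 N. Pads are 22 mm wide; open, the fingers measure 114 mm over their backs; the gripper's body (76 mm by 85 mm) begins 54 mm behind the grasp point. The pads swing forward as they close: fully open they stand 13 mm farther back than shut.
Start: joints at [-1.361, 0.286, 1.577, -0, 1.279, -0.15], TCP at [0.238, -0.632, 0.231] pointing down, gripper open.
Joint ranges: [-2.77, 2.77], [-0.9, 2.22], [0.21, 2.48], [-1.53, 4.67], [0.24, 2.81], [-2.84, 2.84]. Speed limits (rad/s): [2.79, 2.79, 3.14, 3.14, 3.14, 3.14].

### API

Orientations are given as a unit quaternion [x, y, z, w].
In Python, from plant import ctrl, eyes, ticket gives the robot as it stands.
- The arm moves only by the tool send_rows, never from a script. Its arguments are lists of equal length, an entry for each row: "translation": the shift along the tool's x, y, z in units of 30 mm (1.0 is 30 mm), a list of three; "rotation": the turn, a rotation vector about the tool's x, y, z in units of 5 degrees (1.0 is 5 degrees), a list of three; "grip": the finger opening in mm, from 0 to 85.4. A call has 1 to 5 rows; each row shifts and turns the commanded pose from where the row before left it, along the tool's axes as they then stand; what a row does not reach is not made up. A row lasts 1/8 s, in which the tool goes at most 62.5 mm and 10.7 degrees, less where a joint would pass 70% of its speed; a pose out of reach is approached as far as the arm can. A call is refused whole if a number of a shift passes 1 or a number of a turn 1, either way. A call with a gripper value outside its range is refused whole. The fingers move at their own pace and stop on an object; "squeeze" is the grip in N (left out, the last holds). Time passes only in rows, so rows that do not move let the fingers close. It gives the time, the measured TCP pose, the force and the opening at its end, in the units of the state.
- ctrl.get_state(): the state, without advancing time (a new reading comes with each control period).
- eyes.read_camera(name): name is "side" or "top"; returns a dict with "image" (400x640x3 uint8, blue, green, red), "mtx" (3x3 intrinsics, pixels), "xyz" and "orientation" of the camera in the world. Camera axes: x right, y down, z forward; pixel columns grow to the right and rows downward; lengths in m; the calibration is good to about 2 mm. A picture is of the moment at which its call begins. There is no depth.
- ticket.sign_off(): hands the job in, once; it reports no verdict.
The state is a dict: "time": time; "qpos": joint angles; "dq": joint speeds; "joint_efforts": joint torques, N m; "eef_pos": TCP position; "tcp_rot": TCP orientation; "contact_force": force on the tool from outside, world axes, zero at the start; "wrist_torque": the same for the moment, N m; "opening": opening from 0.0 (shut) to 1.0 (fully open).
Only numpy, scipy, OpenCV 4.12 (cv2) and the standard library are available. Lean on these libraries where they do the work, as an engineer would, in place of code of your own. Each camera call takes 0.05 s, during which the arm holds its last target. There are 200 camera calls.

### The job

The cooling circulator is low and must be opened for topping up: lift the hinged flap over its filler by the tab and swing it right back so that it stays open, then unscrew the black filler cap beneath it and lift it off. Set the cap down, right way up, flat inside the steel tray, without dropping it, and leave the bottle, the beaker and the jar standing where they are.

Things in the scene. Friction and masses are not known exactly. Their poses are not given: they have to be found in the camera images.
- circulator: white cooling circulator, a fixed box 210 mm deep (x), 180 mm wide (y), its flat deck 100 mm above the worktop; origin under its centre, front with display to -x. The filler stands on the deck 40 mm in front of the centre.
- flap (a joint): hinge angle of the grey flap over the filler, rad: 0 = shut (flap level, covering the cap), grows as the tab is lifted up and swung to the back, 2.3 = stop, leaning back well past upright. The hinge is stiff: the flap stays where it is left; lifting it takes about 2 N at the tab.
- flap_hinge (a point): middle of the flap's hinge line, on a 62 mm wide bracket on the circulator, 60 mm above its deck and 64 mm behind the filler axis. Axes: x to the circulator's rear (away from the robot at yaw 0), y along the hinge, z up.
- lift_tab (a point): grip point of the lift tab, a tongue 32 mm long, 24 mm wide (along the hinge), 8 mm thick at the flap's free end; root 20 mm from this point, tip 12 mm, hinge line 126 mm. Flap shut: level, 60 mm above the deck, pointing to the front. Pinch it across its width. The flap is 64 mm wide, 4 mm thick, edges turned down 7 mm. Axes turn with the flap: x from tab to hinge, y along the hinge.
- filler_mouth (a point): centre of the mouth of the upright filler neck on the circulator, 48 mm above its deck; neck 40 mm across, 46 mm over its thread. Same axes as flap_hinge. The cap's top rests on it.
- cap_center (a point): centre of the black ribbed screw cap (54 mm across, 28 mm high, 40 to 85 g), z up its axis. Screwed on, it lies 10 mm below filler_mouth. Right-hand thread: turn anticlockwise from above, rising 14 mm a turn; free after 3.0 to 3.9 rad, depending on how far it was screwed on (not visible); until then it cannot be pulled up. Free, it clears the neck 14 mm higher. It stays put between grasps.
- tray_floor (a point): centre of the inner floor of a loose steel tray on the worktop, 150 mm (x) by 160 mm (y) outside, rim 16 mm high, walls and floor 3 mm; z up. The cap standing on it has its centre 14 mm above this point.
- water_bottle: milky 1 l bottle, 124 mm across, 210 mm high, bystander; origin at the centre of its foot
- tall_beaker: glass beaker, about 110 mm across, 151 mm high, bystander; origin at the centre of its foot
- jar: amber glass jar, 56 mm across, 80 mm high, bystander; origin at the centre of its foot

How it is judged:
On the way, in this order (a step that is already met when the one before it is completed fails the run):
1. the flap is swung right back while the cap is still on the filler (value of joint flap above 1.9 rad and horizontal distance between cap_center and filler_mouth below 0.006 m and z of cap_center in the frame of filler_mouth below 0 m), for 0.2 s.
2. the cap is unscrewed and lifted clear above the filler, the flap still open (value of joint flap above 1.9 rad and z of cap_center in the frame of filler_mouth above 0.016 m), for 0.1 s.
At the end, for the whole second after the job is handed in: The flap is open by more than 1.9 rad; the cap stands right way up on the floor of the tray (tilt under 0.12 rad, centre within 50 mm in x and 55 mm in y of the tray's centre, 9 to 19 mm above its floor), released and at rest; bottle, beaker and jar within 30 mm of their places (value of joint flap above 1.9 rad and x of cap_center in the frame of tray_floor between -0.05 and 0.05 m and y of cap_center in the frame of tray_floor between -0.055 and 0.055 m and z of cap_center in the frame of tray_floor between 0.009 and 0.019 m and angle between cap_center's own z axis and vertical below 0.12 rad and linear speed of filler_cap below 0.02 m/s and contact force between the fingers and filler_cap below 0.1 N); the robot touches nothing.
It fails at once if the bottle is pushed away or tipped (distance of water_bottle from where it was at the start of the episode above 0.03 m or angle between water_bottle's own z axis and vertical above 0.3 rad).
It fails at once if the beaker is pushed away or tipped (distance of tall_beaker from where it was at the start of the episode above 0.03 m or angle between tall_beaker's own z axis and vertical above 0.3 rad).
It fails at once if the jar is pushed away or tipped (distance of jar from where it was at the start of the episode above 0.03 m or angle between jar's own z axis and vertical above 0.3 rad).
It fails at once if the cap is let go in the air and dropped (horizontal distance between cap_center and filler_mouth above 0.18 m and z of cap_center in the frame of tray_floor above 0.06 m and contact force between each of the fingers, anything else and filler_cap below 0.05 N).
It also fails if it takes over 69 s, if anything falls off the work surface, if the arm or the gripper's body presses on something with over 40 N, if the wrist force passes 120 N, or if a joint passes its speed limit or range.

## Working session

There is one attempt and no reset: what is moved stays moved. The work goes in short steps, Python scripts to look and compute and a tool call to move; the robot and the scene stay as the last step left them, time stands still between calls to the robot, and variables do not carry over. Pictures are saved under pics/ and viewed, about 8 in all and at most 12, crops included, and the job is handed in when it is done.

Besides the shell and the picture viewer there is one more tool, called after "Call:" as name(argument=value, ...) on one line, values as JSON. send_rows: Moves the arm, as the interface text tells. Its arguments: {"type":"object","properties":{"translation":{"type":"array"},"rotation":{"type":"array"},"grip":{"type":"array"},"squeeze":{"type":"number"}},"required":["translation","rotation","grip"]}

```bash
mkdir -p pics; ls; cat > h.py <<'E'
import numpy as np, cv2
from scipy.spatial.transform import Rotation as R
from plant import ctrl, eyes, ticket
def cam(n):
    c=eyes.read_camera(n); c['R']=R.from_quat(c['orientation']).as_matrix(); return c
def ray(c,uv):
    d=c['R']@np.linalg.inv(c['mtx'])@np.array([uv[0],uv[1],1.]); return np.array(c['xyz']),d
def onz(c,uv,z):
    o,d=ray(c,uv); return o+d*(z-o[2])/d[2]
def proj(c,p):
    q=c['mtx']@(c['R'].T@(np.array(p)-c['xyz'])); return q[:2]/q[2]
def tri(c1,u1,c2,u2):
    o1,d1=ray(c1,u1);o2,d2=ray(c2,u2)
    t=np.linalg.lstsq(np.c_[d1,-d2],o2-o1,rcond=None)[0]
    a=o1+t[0]*d1;b=o2+t[1]*d2; return (a+b)/2,np.linalg.norm(a-b)
E
python3 - <<'E'
from h import *
for n in('top','side'):
    c=cam(n);cv2.imwrite(f'pics/{n}0.png',c['image']);print(n,c['xyz'],c['R'].round(3).tolist(),c['mtx'].tolist())
print(ctrl.get_state())
E
```

```text
pics
top [0.40573368 0.1241846  1.23400519] [[-0.025, -0.987, 0.156], [-1.0, 0.026, 0.007], [-0.011, -0.156, -0.988]] [[399.0442474250515, 0.0, 322.1465370290177], [0.0, 399.0442474250515, 197.90126696969116], [0.0, 0.0, 1.0]]
side [0.47317815 1.0824409  0.79411045] [[-0.997, -0.032, 0.065], [-0.072, 0.576, -0.814], [-0.011, -0.817, -0.577]] [[426.35150863490907, 0.0, 314.54345686043445], [0.0, 426.35150863490907, 200.5200715642603], [0.0, 0.0, 1.0]]
{'time': 0.1, 'qpos': array([-1.36100371e+00,  2.87096051e-01,  1.57805694e+00, -2.46898261e-05,
        1.27861765e+00, -1.49976705e-01]), 'dq': array([-0.00122578, -0.00150382, -0.00262773, -0.0003175 ,  0.00223639,
        0.00137452]), 'joint_efforts': array([ 3.91939811e-04, -4.07302737e+01, -2.93698329e+01, -1.47316846e-04,
        3.43968291e-03,  3.50071012e-06]), 'eef_pos': array([ 0.23754777, -0.63116815,  0.2300586 ]), 'tcp_rot': array([ 9.83863114e-01,  1.78919500e-01, -4.43772913e-05, -1.08815394e-03]), 'contact_force': array([0.69379973, 0.3048438 , 0.43123513]), 'wrist_torque': array([0.01447535, 0.02049605, 0.01769781]), 'opening': 0.9991370586354373}
```

View pics/top0.png

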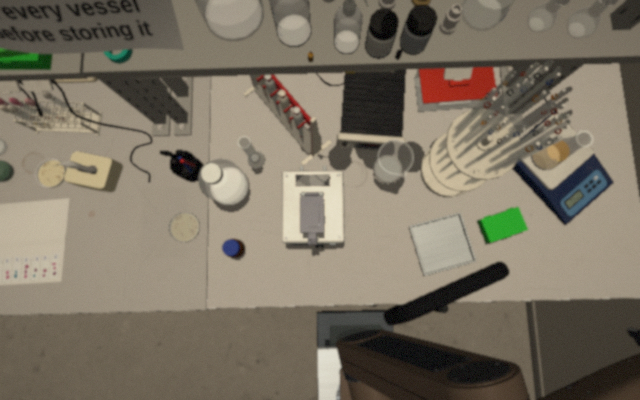

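View pics/side0.png

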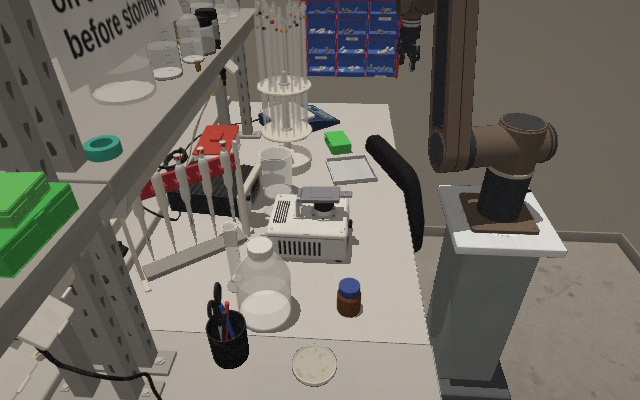

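The top view shows the circulator at about (313,208), with its flap (313,213) and tab (313,240). The tray is at (441,245), the bottle at (225,185), the beaker at (393,160) and the jar at (232,248). An unidentified black bar runs from (390,315) to (505,270). I'll zoom in on the circulator and measure.

```bash
python3 - <<'E'
from h import *
t=cam('top');s=cam('side')
a=cv2.resize(t['image'][160:290,270:400],(400,400),interpolation=2);a2=cv2.resize(s['image'][170:270,255:375],(400,333),interpolation=2)
o=np.zeros((400,800,3),np.uint8);o[:,:400]=a;o[:333,400:]=a2
cv2.imwrite('pics/z1.png',o)
print('bar',tri(t,(505,268),s,(375,143)),tri(t,(390,315),s,(418,245)))
print('base px',proj(t,(0,0,0)),proj(s,(0,0,0)))
def comp(c,m,near):
    n,l,st,ce=cv2.connectedComponentsWithStats(m.astype(np.uint8)); i=l[near[1],near[0]]
    k=(l==i).astype(np.uint8); ct=max(cv2.findContours(k,0,1)[0],key=cv2.contourArea); return i,st[i],cv2.minAreaRect(ct)
hsv=cv2.cvtColor(t['image'],cv2.COLOR_BGR2HSV)
for p in[(313,213),(313,240),(290,240),(441,245),(432,262),(320,330),(290,210),(393,160)]:print(p,t['image'][p[1],p[0]],hsv[p[1],p[0]])
jm=(hsv[...,0]>100)&(hsv[...,0]<130)&(hsv[...,1]>120);_,st,r=comp(t,jm,(232,248));print('jar',st,onz(t,r[0],.08))
E
```

```text
bar (array([ 0.36267171, -0.40527133,  0.02255542]), np.float64(0.017275354664470905)) (array([ 0.20512759, -0.09283058, -0.21830209]), np.float64(0.013764194021908448))
base px [373.23402363 401.60547398] [496.36736155 213.68873198]
(313, 213) [126 130 138] [ 10  22 138]
(313, 240) [103 108 115] [ 13  27 115]
(290, 240) [175 200 212] [ 20  45 212]
(441, 245) [159 177 180] [ 26  30 180]
(432, 262) [157 172 179] [ 20  31 179]
(320, 330) [74 74 73] [90  3 74]
(290, 210) [189 214 223] [ 22  39 223]
(393, 160) [131 146 151] [ 23  34 151]
jar [224 241  16  15 179] [0.44896329 0.39675498 0.08      ]
```

View pics/z1.png

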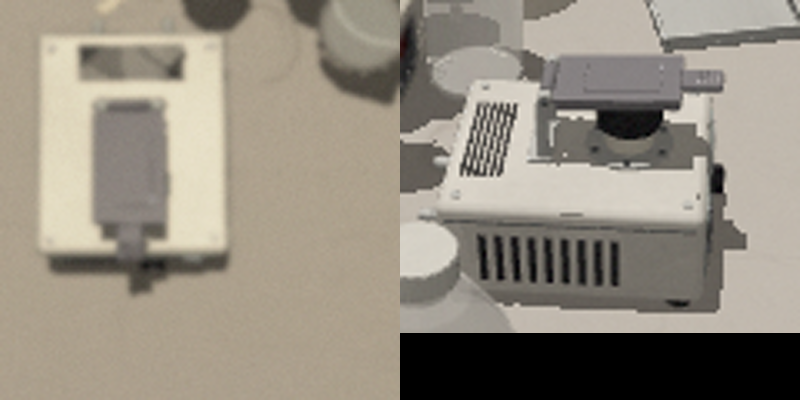

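The crop shows the deck's corners (about (283,172), (343,172), (344,241), (284,243) in the top image). The flap's front edge is at row 232 and the tab spans columns 308–316.

```bash
python3 - <<'E'
from h import *
t=cam('top');s=cam('side')
T=lambda x,y:(270+x/3.077,160+y/3.077); S=lambda x,y:(255+(x-400)/3.333,170+y/3.333)
P=[onz(t,T(*p),.1) for p in[(40,36),(226,36),(228,250),(42,254)]]
print('deck',np.round(P,4).tolist());c=np.mean(P,0);print('ctr',c, 'depth',np.linalg.norm(P[0]-P[3]),'w',np.linalg.norm(P[0]-P[1]))
print('yaws',[np.arctan2(v[1],v[0]) for v in(P[0]-P[3],P[1]-P[2])],np.arctan2(*((P[0]-P[1])[[0,1]]*[-1,1])))
F=[onz(t,T(*p),.16) for p in[(93,100),(167,100),(167,223),(93,223)]]
print('flap',np.round(F,4).tolist(),'yaw',[np.arctan2(v[1],v[0]) for v in(F[0]-F[3],F[1]-F[2])])
print('root/tip',onz(t,T(130,223),.16),onz(t,T(130,262),.16))
print('side tip mid, z=.16',onz(s,S(723,80),.16),onz(s,S(683,88),.16))
hsv=cv2.cvtColor(t['image'],cv2.COLOR_BGR2HSV)
# tray: local contrast
g=cv2.cvtColor(t['image'],cv2.COLOR_BGR2GRAY)[200:290,400:485]
e=cv2.Canny(cv2.GaussianBlur(g,(3,3),0),25,60);e=cv2.dilate(e,np.ones((3,3)))
for ct in sorted(cv2.findContours(e,0,1)[0],key=cv2.contourArea)[::-1][:2]:
    r=cv2.minAreaRect(ct);b=cv2.boxPoints(r)+[400,200];print('tray',b.tolist(),cv2.contourArea(ct));print([onz(t,q,.016).round(3).tolist() for q in b], onz(t,b.mean(0),.016))
o=cv2.resize(t['image'][200:290,400:485],None,fx=4,fy=4);o2=cv2.resize(s['image'][140:200,310:400],None,fx=4,fy=4)
w=np.zeros((360,720,3),np.uint8);w[:o.shape[0],:340]=o;w[:240,350:710]=o2;cv2.imwrite('pics/z2.png',w)
E
```

```text
deck [[0.665, 0.2441, 0.1], [0.6601, 0.0683, 0.1], [0.4591, 0.0732, 0.1], [0.4598, 0.2443, 0.1]]
ctr [0.56098811 0.15748454 0.1       ] depth 0.20518457490635644 w 0.17583228194905787
yaws [np.float64(-0.0007831606885677449), np.float64(-0.024223879799596323)] -0.027523397805607405
flap [[0.5918, 0.1912, 0.16], [0.59, 0.1255, 0.16], [0.4811, 0.1284, 0.16], [0.4827, 0.193, 0.16]] yaw [np.float64(-0.01648907975869463), np.float64(-0.025878141306147868)]
root/tip [0.48190861 0.16068649 0.16      ] [0.44804678 0.16140397 0.16      ]
side tip mid, z=.16 [0.44837755 0.15203799 0.16      ] [0.47961895 0.16489248 0.16      ]
tray [[404.58073902130127, 226.23039054870605], [461.19383239746094, 208.89984703063965], [477.23915100097656, 261.3145446777344], [420.62606048583984, 278.6450881958008]] 2892.0
[[0.504, -0.116, 0.016], [0.552, -0.292, 0.016], [0.393, -0.328, 0.016], [0.346, -0.155, 0.016]] [ 0.44793789 -0.22294152  0.016     ]
tray [[433.4239959716797, 287.6963806152344], [483.3896026611328, 265.61854553222656], [485.1004638671875, 269.49049377441406], [435.1348571777344, 291.5683288574219]] 153.5
[[0.319, -0.191, 0.016], [0.38, -0.345, 0.016], [0.368, -0.349, 0.016], [0.307, -0.196, 0.016]] [ 0.343394   -0.27014962  0.016     ]
```

View pics/z2.png

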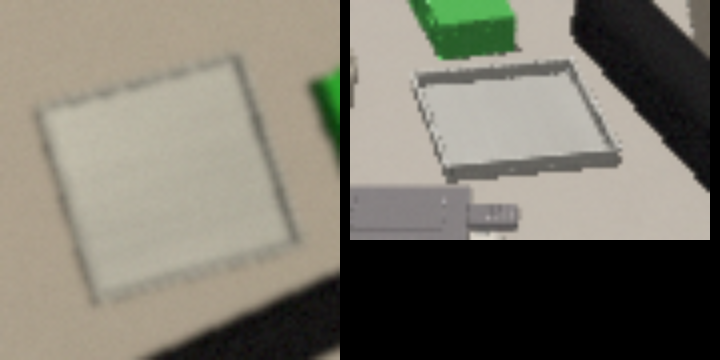

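The tray centre comes out at about (0.448,-0.223). The tab grip point is about (0.460,0.161,0.16), the filler is at (0.522,0.159) and the yaw is about -0.02. The tab, flap and deck measurements agree with the given sizes to a few millimetres. I'll start moving.

Call:
send_rows(translation=[[1,-1,0],[1,-1,0],[1,-1,0],[1,-1,0],[1,-1,0]], rotation=[[0,0,0.9],[0,0,0.9],[0,0,0.9],[0,0,0.9],[0,0,0.8]], grip=[50,50,50,50,50], squeeze=25)

```text
time: 0.92
eef_pos: [0.3543, -0.4545, 0.2315]
tcp_rot: [1.0, -0.013, 0.0, 0.0]
contact_force: [0.5, -0.1, -0.3]
opening: 0.584
```

Call:
send_rows(translation=[[0.7,-1,0],[0.7,-1,0],[0.6,-1,0],[0.6,-1,0],[0.4,-1,0]], rotation=[[0,0,0],[0,0,0],[0,0,0],[0,0,0],[0,0,0]], grip=[50,50,50,50,50])

```text
time: 1.55
eef_pos: [0.4479, -0.3068, 0.2314]
tcp_rot: [1.0, -0.012, 0.0, 0.0]
contact_force: [0.4, 0.5, -0.1]
opening: 0.582
```

Call:
send_rows(translation=[[0,-1,0],[0,-1,0],[0,-1,0],[0,-1,0],[0,-1,0]], rotation=[[0,0,0],[0,0,0],[0,0,0],[0,0,0],[0,0,0]], grip=[50,50,50,50,50])

```text
time: 2.17
eef_pos: [0.4508, -0.157, 0.2314]
tcp_rot: [1.0, -0.012, 0.0, 0.0]
contact_force: [1.4, -0.9, -0.1]
opening: 0.581
```

Call:
send_rows(translation=[[0,-1,0],[0,-1,0],[0,-1,0],[0,-1,0],[0,-1,0]], rotation=[[0,0,0],[0,0,0],[0,0,0],[0,0,0],[0,0,0]], grip=[50,50,50,50,50])

```text
time: 2.8
eef_pos: [0.4545, -0.0071, 0.2315]
tcp_rot: [1.0, -0.012, 0.0, 0.0]
contact_force: [0.4, 0.1, -0.1]
opening: 0.585
```

Call:
send_rows(translation=[[0,-1,0],[0,-1,0],[0,-1,0],[0,-1,0],[0,-1,0]], rotation=[[0,0,0],[0,0,0],[0,0,0],[0,0,0],[0,0,0]], grip=[50,50,50,50,50])

```text
time: 3.42
eef_pos: [0.4581, 0.1429, 0.2315]
tcp_rot: [1.0, -0.012, 0.0, -0.0]
contact_force: [0.0, 0.0, 0.3]
opening: 0.584
```

Call:
send_rows(translation=[[-0.1,-0.6,0.5],[0,0,0.5]], rotation=[[0,0,0],[0,0,0]], grip=[50,50])

```text
time: 3.68
eef_pos: [0.4554, 0.1608, 0.2009]
tcp_rot: [1.0, -0.011, 0.0, 0.0]
contact_force: [-0.4, -0.3, 0.8]
opening: 0.583
```

```bash
python3 - <<'E'
from h import *
s=cam('side');t=cam('top')
a=cv2.resize(s['image'][150:250,270:400],(520,400),interpolation=2);b=cv2.resize(t['image'][180:280,280:350],(280,400),interpolation=2)
cv2.imwrite('pics/z3.png',np.hstack([a,b]));st=ctrl.get_state();print(st['eef_pos'],st['qpos'].round(3),st['time'])
E
```

```text
[0.45418888 0.1594872  0.19895515] [ 0.127 -0.118  2.069 -0.     1.194  1.722] 3.775
```

View pics/z3.png

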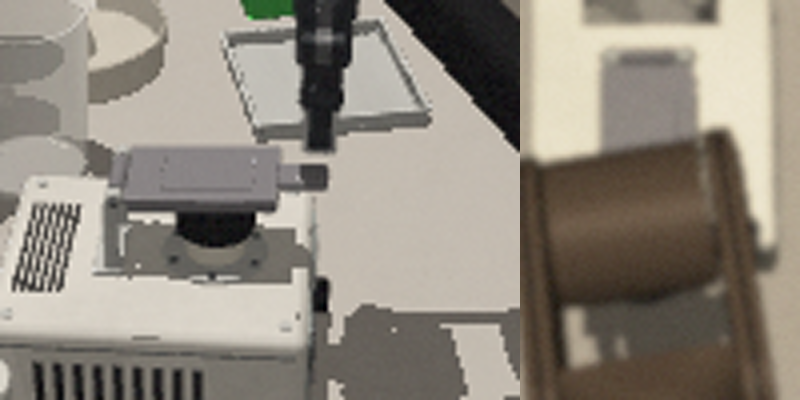

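The finger tips are seen above the tab: side crop tip (320,150), tab (278–328,178). A quick projection check comes before I descend.

```bash
python3 - <<'E'
from h import *
s=cam('side')
z=lambda p:((proj(s,p)-[270,150])*4).round()
p=ctrl.get_state()['eef_pos']
for dy in(-.025,.025):print('finger',z(p+[0,dy,0]))
print('tabtip',z((.448,.161,.16)),'root',z((.48,.161,.16)),'flap hinge',z((.586,.158,.16)))
E
```

```text
finger [320. 110.]
finger [320. 152.]
tabtip [328. 184.] root [279. 182.] flap hinge [119. 175.]
```

Call:
send_rows(translation=[[0,0,0.9],[0,0,0.9],[0,0,0],[0,0,0],[0,0,0]], rotation=[[0,0,0],[0,0,0],[0,0,0],[0,0,0],[0,0,0]], grip=[50,50,15,15,15], squeeze=25)

```text
time: 4.45
eef_pos: [0.4551, 0.1616, 0.1484]
tcp_rot: [1.0, -0.013, -0.001, -0.002]
contact_force: [-4.1, 6.1, -1.3]
opening: 0.275
```

Call:
send_rows(translation=[[0,0,0],[0,0,0]], rotation=[[0,0,0],[0,0,0]], grip=[15,15])

```text
time: 4.7
eef_pos: [0.4551, 0.1616, 0.1485]
tcp_rot: [1.0, -0.013, -0.001, -0.002]
contact_force: [-2.8, 6.1, -1.7]
opening: 0.275
```

```bash
python3 - <<'E'
from h import *
st=ctrl.get_state();p=st['eef_pos'];print(p,st['opening']*85.4)
H=np.array([.586,.16]);g=np.array([p[0],.16]);r=H[0]-g[0];off=np.array([p[0],p[2]])-g
last=np.array([p[0],p[2]])
for k in range(1,15):
    th=.16*k;x=np.array([H[0]-r*np.cos(th),H[1]+r*np.sin(th)])+off;d=(x-last)/.03;last=x;print(round(th,2),x.round(3),'tool x,z',d[0].round(2),(-d[1]).round(2))
E
```

```text
[0.45511893 0.16163839 0.14848279] 23.4791987236301
0.16 [0.457 0.169] tool x,z 0.06 -0.7
0.32 [0.462 0.19 ] tool x,z 0.17 -0.68
0.48 [0.47  0.209] tool x,z 0.27 -0.64
0.64 [0.481 0.227] tool x,z 0.37 -0.59
0.8 [0.495 0.242] tool x,z 0.46 -0.52
0.96 [0.511 0.256] tool x,z 0.54 -0.44
1.12 [0.529 0.266] tool x,z 0.6 -0.35
1.28 [0.548 0.274] tool x,z 0.65 -0.25
1.44 [0.569 0.278] tool x,z 0.68 -0.15
1.6 [0.59  0.279] tool x,z 0.7 -0.04
1.76 [0.611 0.277] tool x,z 0.69 0.08
1.92 [0.631 0.271] tool x,z 0.67 0.19
2.08 [0.65  0.263] tool x,z 0.63 0.29
2.24 [0.667 0.251] tool x,z 0.58 0.39
```

Call:
send_rows(translation=[[0.06,0,-0.7],[0.17,0,-0.68],[0.27,0,-0.64],[0.37,0,-0.59],[0.46,0,-0.52]], rotation=[[0,0,0],[0,0,0],[0,0,0],[0,0,0],[0,0,0]], grip=[15,15,15,15,15])

```text
time: 5.32
eef_pos: [0.4966, 0.161, 0.2425]
tcp_rot: [1.0, -0.012, 0.002, -0.003]
contact_force: [5.9, 7.4, -9.5]
opening: 0.271
```

Call:
send_rows(translation=[[0.54,0,-0.44],[0.6,0,-0.35],[0.65,0,-0.25],[0.68,0,-0.15],[0.7,0,-0.04]], rotation=[[0,0,0],[0,0,0],[0,0,0],[0,0,0],[0,0,0]], grip=[15,15,15,15,15])

```text
time: 5.95
eef_pos: [0.5899, 0.1594, 0.2786]
tcp_rot: [1.0, -0.012, -0.002, -0.003]
contact_force: [-2.7, 8.1, -4.9]
opening: 0.277
```

Call:
send_rows(translation=[[0.69,0,0.08],[0.67,0,0.19],[0.63,0,0.29],[0.58,0,0.36],[0,0,0]], rotation=[[0,0,0],[0,0,0],[0,0,0],[0,0,0],[0,0,0]], grip=[15,15,15,15,15])

```text
time: 6.58
eef_pos: [0.6689, 0.1581, 0.2522]
tcp_rot: [1.0, -0.012, 0.001, -0.004]
contact_force: [0.6, 8.2, -0.7]
opening: 0.274
```

```bash
python3 - <<'E'
from h import *
s=cam('side')
cv2.imwrite('pics/z4.png',cv2.resize(s['image'][90:250,240:400],(600,600),interpolation=2));st=ctrl.get_state();print(st['eef_pos'],st['opening']*85.4,st['contact_force'])
E
```

```text
[0.66849589 0.15812715 0.25250919] 23.06637361138702 [-0.33208876  8.09696465 -0.66735743]
```

View pics/z4.png

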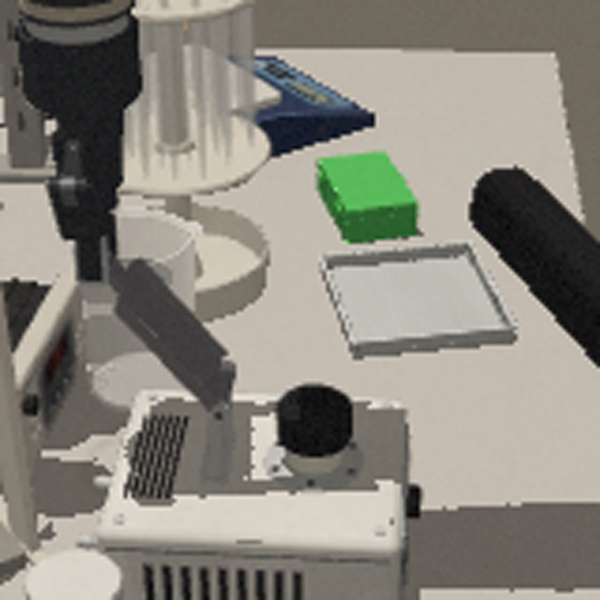

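The flap is open to about 2.24 rad, leaning back. The cap is visible and black at crop (315,420). Releasing and retreating upward.

Call:
send_rows(translation=[[0,0,0],[0,0,0],[0,0,-0.7],[0,0,-1],[-0.5,0,-0.5]], rotation=[[0,0,0],[0,0,0],[0,0,0],[0,0,0],[0,0,0]], grip=[45,45,45,45,75])

```text
time: 7.25
eef_pos: [0.654, 0.1546, 0.3211]
tcp_rot: [1.0, -0.013, 0.003, -0.0]
contact_force: [-1.0, -0.5, -0.2]
opening: 0.731
```

```bash
python3 - <<'E'
from h import *
s=cam('side');t=cam('top')
g=s['image'].max(2);y0,x0=180,300
m=(g[y0:225,x0:350]<60).astype(np.uint8)
ct=max(cv2.findContours(m,0,1)[0],key=cv2.contourArea);b=cv2.boundingRect(ct);print('cap box',b[0]+x0,b[1]+y0,b[2:],cv2.contourArea(ct))
print('pred',[proj(s,(.522+dx,.159+dy,z)).round(1).tolist() for dx,dy,z in((-.027,0,.14),(.027,0,.14),(0,-.027,.152),(0,.027,.124))])
st=ctrl.get_state();print(st['eef_pos'],st['tcp_rot'],st['qpos'].round(3),st['opening']*85.4,st['contact_force'])
cv2.imwrite('pics/z5.png',cv2.resize(np.hstack([s['image'][130:250,270:390],t['image'][150:270,260:380]]),(800,400),interpolation=2))
E
```

```text
cap box 314 193 (20, 19) 297.0
pred [[334.0, 201.2], [313.7, 200.5], [324.4, 191.4], [323.2, 211.7]]
[0.65339978 0.15518382 0.32207008] [ 9.99919144e-01 -1.21359021e-02  3.78540754e-03 -3.11234002e-04] [ 0.082  0.223  1.489 -0.     1.422  1.677] 74.50969333296523 [ 0.51733428 -0.62941042  1.10977867]
```

View pics/z5.png

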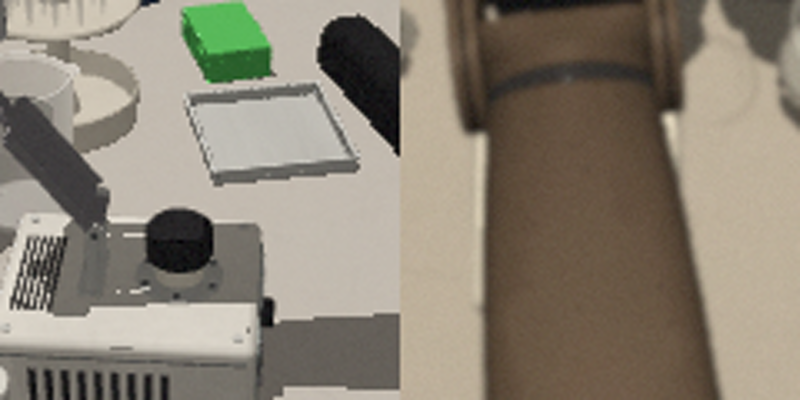

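The cap box centre (323.5,202) matches the prediction (323.9,201.5), so the cap is at (0.522,0.159). The flap stays open. Next I go over the cap and wind the wrist up.

Call:
send_rows(translation=[[-0.9,-0.03,0],[-0.9,0,0],[-0.9,0,0],[-0.9,0,0],[-0.8,0,0]], rotation=[[0,0,0],[0,0,0],[0,0,0],[0,0,0],[0,0,0]], grip=[75,75,75,75,75])

```text
time: 7.98
eef_pos: [0.52, 0.1591, 0.3167]
tcp_rot: [1.0, -0.012, 0.0, 0.0]
contact_force: [0.4, 0.1, 0.6]
opening: 0.878
```

Call:
send_rows(translation=[[0,0,0.4],[0,0,0.4],[0,0,0.4],[0,0,0.4],[0,0,0.4]], rotation=[[0,0,1],[0,0,1],[0,0,1],[0,0,1],[0,0,1]], grip=[75,75,75,75,75])

```text
time: 8.6
eef_pos: [0.521, 0.159, 0.2563]
tcp_rot: [0.973, -0.23, 0.0, 0.0]
contact_force: [-0.1, -0.1, -0.3]
opening: 0.876
```

Call:
send_rows(translation=[[0,0,0.4],[0,0,0.4],[0,0,0.4],[0,0,0.4],[0,0,0.2]], rotation=[[0,0,1],[0,0,1],[0,0,1],[0,0,1],[0,0,1]], grip=[75,75,75,75,75])

```text
time: 9.22
eef_pos: [0.5206, 0.159, 0.2018]
tcp_rot: [0.9, -0.435, -0.0, 0.0]
contact_force: [0.0, 0.2, -0.1]
opening: 0.879
```

```bash
cat > d.py <<'E'
from h import *
import sys
st=ctrl.get_state();tg=np.array([float(v) for v in sys.argv[1:4]])
r=R.from_quat(st['tcp_rot']);d=r.inv().apply(tg-st['eef_pos'])/.03
print('t',st['time'],'pos',st['eef_pos'].round(4),'q',st['qpos'].round(3),'axis',r.as_matrix()[:,2].round(3),'open',(st['opening']*85.4).round(1),'F',st['contact_force'].round(1),'move',d.round(2))
print('rotvec to vertical (units)',(np.cross([0,0,1],r.inv().apply([0,0,-1]))/np.deg2rad(5)).round(2))
E
python3 d.py .522 .159 .13
```

```text
Traceback (most recent call last):
  File "d.py", line 5, in <module>
    print('t',st['time'],'pos',st['eef_pos'].round(4),'q',st['qpos'].round(3),'axis',r.as_matrix()[:,2].round(3),'open',(st['opening']*85.4).round(1),'F',st['contact_force'].round(1),'move',d.round(2))
                                                                                                                        ^^^^^^^^^^^^^^^^^^^^^^^^^^
AttributeError: 'float' object has no attribute 'round'
```

Call:
send_rows(translation=[[0.03,-0.04,0.9],[0,0,0.9],[0,0,0.85],[0,0,0],[0,0,0]], rotation=[[0,0,0],[0,0,0],[0,0,0],[0,0,0],[0,0,0]], grip=[75,75,75,45,45], squeeze=60)

```text
time: 9.85
eef_pos: [0.5231, 0.1595, 0.1241]
tcp_rot: [0.901, -0.434, 0.001, -0.001]
contact_force: [-0.5, -0.1, 0.0]
opening: 0.616
```

Call:
send_rows(translation=[[0,0,0],[0,0,0]], rotation=[[0,0,0],[0,0,0]], grip=[45,45])

```text
time: 10.1
eef_pos: [0.5229, 0.1594, 0.1242]
tcp_rot: [0.901, -0.434, 0.001, -0.001]
contact_force: [0.4, 0.5, 0.4]
opening: 0.619
```

```bash
sed -i "s/(st\['opening'\]\*85.4).round(1)/round(st['opening']*85.4,1)/" d.py; python3 d.py .522 .159 .122
```

```text
t 10.1 pos [0.5229 0.1594 0.1242] q [ 0.11   0.12   1.98  -0.     1.04   2.578] axis [ 0.002  0.    -1.   ] open 52.8 F [0.4 0.5 0.4] move [-0.01  0.03  0.07]
rotvec to vertical (units) [-0.02 -0.01  0.  ]
```

Call:
send_rows(translation=[[0,0,-0.0065],[0,0,-0.0065],[0,0,-0.0065],[0,0,-0.0065],[0,0,-0.0065]], rotation=[[0,0,-1],[0,0,-1],[0,0,-1],[0,0,-1],[0,0,-1]], grip=[45,45,45,45,45])

```text
time: 10.72
eef_pos: [0.5229, 0.1595, 0.1249]
tcp_rot: [0.974, -0.227, 0.001, -0.0]
contact_force: [0.8, 1.4, -1.8]
opening: 0.62
```

Call:
send_rows(translation=[[0,0,-0.0065],[0,0,-0.0065],[0,0,-0.0065],[0,0,-0.0065],[0,0,-0.0065]], rotation=[[0,0,-1],[0,0,-1],[0,0,-1],[0,0,-1],[0,0,-1]], grip=[45,45,45,45,45])

```text
time: 11.35
eef_pos: [0.523, 0.1596, 0.1259]
tcp_rot: [1.0, -0.011, 0.001, -0.0]
contact_force: [1.1, 1.6, 0.0]
opening: 0.62
```

```bash
python3 d.py .522 .159 .122; python3 -c "
from h import *
print(ctrl.get_state()['wrist_torque'])"
```

```text
t 11.35 pos [0.523  0.1596 0.1259] q [0.11  0.117 1.979 0.    1.043 1.702] axis [ 0.002  0.001 -1.   ] open 52.9 F [1.1 1.6 0. ] move [-0.03  0.02  0.13]
rotvec to vertical (units) [-0.01 -0.03  0.  ]
[ 0.18423112 -0.15607196 -0.02183059]
```

Call:
send_rows(translation=[[0,0,-0.0065],[0,0,-0.0065],[0,0,-0.0065],[0,0,-0.0065],[0,0,-0.0065]], rotation=[[0,0,-1],[0,0,-1],[0,0,-1],[0,0,-1],[0,0,-1]], grip=[45,45,45,45,45])

```text
time: 11.98
eef_pos: [0.5229, 0.1598, 0.1269]
tcp_rot: [0.979, 0.206, 0.001, -0.0]
contact_force: [0.9, 1.7, 0.2]
opening: 0.616
```

Call:
send_rows(translation=[[0,0,-0.0065],[0,0,-0.0065],[0,0,-0.0065],[0,0,-0.0065],[0,0,-0.0065]], rotation=[[0,0,-1],[0,0,-1],[0,0,-1],[0,0,-1],[0,0,-1]], grip=[45,45,45,45,45])

```text
time: 12.6
eef_pos: [0.5229, 0.16, 0.1279]
tcp_rot: [0.911, 0.413, 0.001, -0.0]
contact_force: [0.9, 2.5, -1.9]
opening: 0.619
```

Call:
send_rows(translation=[[0,0,-0.0065],[0,0,-0.0065],[0,0,-0.0065],[0,0,-0.0065],[0,0,-0.0065]], rotation=[[0,0,-1],[0,0,-1],[0,0,-1],[0,0,-1],[0,0,-1]], grip=[45,45,45,45,45])

```text
time: 13.22
eef_pos: [0.5229, 0.1602, 0.1288]
tcp_rot: [0.8, 0.6, 0.002, -0.0]
contact_force: [1.5, 3.1, -0.8]
opening: 0.615
```

Call:
send_rows(translation=[[0,0,-0.0065],[0,0,-0.0065],[0,0,-0.0065],[0,0,-0.0065],[0,0,-0.0065]], rotation=[[0,0,-1],[0,0,-1],[0,0,-1],[0,0,-1],[0,0,-1]], grip=[45,45,45,45,45])

```text
time: 13.85
eef_pos: [0.5228, 0.1603, 0.1297]
tcp_rot: [0.651, 0.759, 0.002, 0.0]
contact_force: [1.6, 3.6, -1.3]
opening: 0.616
```

Call:
send_rows(translation=[[0,0,-0.0065],[0,0,-0.0065],[0,0,-0.0065],[0,0,-0.0065],[0,0,-0.0065]], rotation=[[0,0,-1],[0,0,-1],[0,0,-1],[0,0,-1],[0,0,-1]], grip=[45,45,45,45,45])

```text
time: 14.48
eef_pos: [0.5227, 0.1602, 0.1307]
tcp_rot: [0.471, 0.882, 0.001, 0.0]
contact_force: [1.5, 2.9, -1.5]
opening: 0.62
```

```bash
python3 d.py .522 .159 .122
```

```text
t 14.475 pos [0.5227 0.1602 0.1307] q [ 0.111  0.111  1.976  0.002  1.052 -0.479] axis [ 0.002  0.002 -1.   ] open 52.9 F [ 1.5  2.9 -1.5] move [-0.02 -0.04  0.29]
rotvec to vertical (units) [ 0.03 -0.01  0.  ]
```

Call:
send_rows(translation=[[0,0,-0.0065],[0,0,-0.0065],[0,0,-0.0065],[0,0,-0.0065],[0,0,-0.0065]], rotation=[[0,0,-1],[0,0,-1],[0,0,-1],[0,0,-1],[0,0,-1]], grip=[45,45,45,45,45])

```text
time: 15.1
eef_pos: [0.5226, 0.1601, 0.1316]
tcp_rot: [0.269, 0.963, 0.001, 0.0]
contact_force: [1.2, 2.6, -0.5]
opening: 0.618
```

Call:
send_rows(translation=[[0,0,-0.0065],[0,0,-0.0065],[0,0,-0.0065],[0,0,-0.0065],[0,0,-0.0065]], rotation=[[0,0,-1],[0,0,-1],[0,0,-1],[0,0,-1],[0,0,-1]], grip=[45,45,45,45,45])

```text
time: 15.72
eef_pos: [0.5225, 0.16, 0.1325]
tcp_rot: [0.054, 0.999, 0.001, 0.001]
contact_force: [0.6, 1.8, -0.6]
opening: 0.618
```

Call:
send_rows(translation=[[0,0,-0.0065],[0,0,-0.0065],[0,0,-0.0065],[0,0,-0.0065],[0,0,-0.0065]], rotation=[[0,0,-1],[0,0,-1],[0,0,-1],[0,0,-1],[0,0,-1]], grip=[45,45,45,45,45])

```text
time: 16.35
eef_pos: [0.5222, 0.1596, 0.1333]
tcp_rot: [-0.163, 0.987, 0.0, 0.0]
contact_force: [-0.2, 1.4, -1.2]
opening: 0.616
```

Call:
send_rows(translation=[[0,0,-0.1],[0,0,-0.1],[0,0,-0.1]], rotation=[[0,0,0],[0,0,0],[0,0,0]], grip=[45,45,45])

```text
time: 16.73
eef_pos: [0.5221, 0.1594, 0.1421]
tcp_rot: [-0.161, 0.987, 0.0, -0.0]
contact_force: [-0.9, 1.1, -1.2]
opening: 0.624
```

```bash
python3 d.py .522 .159 .26
```

```text
t 16.725 pos [0.5221 0.1594 0.1421] q [ 0.11   0.096  1.97   0.     1.076 -1.785] axis [-0.  0. -1.] open 53.2 F [-0.9  1.1 -1.2] move [ 0.01 -0.01 -3.93]
rotvec to vertical (units) [ 0. -0.  0.]
```

Call:
send_rows(translation=[[0,0,-0.5],[0,0,-0.7],[0,0,-0.7],[0,0,-0.7],[0,0,-0.7]], rotation=[[0,0,0],[0,0,0.9],[0,0,0.9],[0,0,0.9],[0,0,0.9]], grip=[45,45,45,45,45])

```text
time: 17.35
eef_pos: [0.5226, 0.1592, 0.243]
tcp_rot: [-0.004, 1.0, -0.0, 0.001]
contact_force: [-1.2, 0.0, -0.4]
opening: 0.615
```

```bash
python3 d.py .448 -.223 .24; python3 - <<'E'
from h import *
s=cam('side');t=cam('top')
cv2.imwrite('pics/z6.png',cv2.resize(s['image'][110:270,230:440],(788,600),interpolation=2))
for n,T in(('409',[(409.5,227),(459.5,214.2),(474.5,260),(423.7,275)]),):
    P=np.array([onz(t,p,.016) for p in T]);print('tray',P.round(3).tolist(),P.mean(0))
P=np.array([onz(s,(310+(x-350)/4,140+y/4),.016) for x,y in[(413,76),(571,62),(620,152),(447,168)]]);print('tray side',P.round(3).tolist(),P.mean(0))
E
```

```text
t 17.35 pos [0.5226 0.1592 0.243 ] q [ 0.11  -0.008  1.883 -0.     1.265 -1.468] axis [ 0.002 -0.    -1.   ] open 52.5 F [-1.2  0.  -0.4] move [  2.59 -12.72   0.1 ]
rotvec to vertical (units) [-0.    0.02  0.  ]
tray [[0.501, -0.131, 0.016], [0.536, -0.286, 0.016], [0.397, -0.32, 0.016], [0.357, -0.165, 0.016]] [ 0.44773174 -0.22556272  0.016     ]
tray side [[0.538, -0.282, 0.016], [0.393, -0.315, 0.016], [0.356, -0.161, 0.016], [0.502, -0.128, 0.016]] [ 0.44743122 -0.22146451  0.016     ]
```

View pics/z6.png

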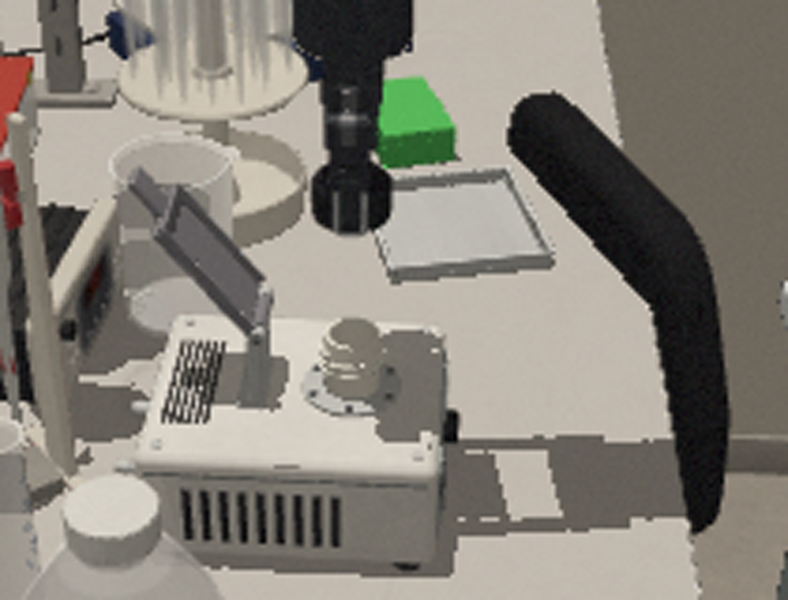

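The cap is held upright (crop (350,205)), the neck is bare and the flap is open. The two tray estimates agree to 4 mm, so I take (0.4475,-0.2235). Carrying the cap over.

Call:
send_rows(translation=[[0,-0.6,0],[0.1,-0.9,0],[0.2,-1,0],[0.2,-1,0],[0.2,-1,0]], rotation=[[0,0,0],[0,0,0],[0,0,0],[0,0,0],[0,0,0]], grip=[45,45,45,45,45])

```text
time: 18.08
eef_pos: [0.5015, 0.0222, 0.2393]
tcp_rot: [-0.006, 1.0, -0.0, -0.001]
contact_force: [-0.5, -0.3, -0.2]
opening: 0.619
```

Call:
send_rows(translation=[[0.2,-1,0],[0.2,-1,0],[0.2,-1,0],[0.2,-1,0],[0.2,-1,0]], rotation=[[0,0,0],[0,0,0],[0,0,0],[0,0,0],[0,0,0]], grip=[45,45,45,45,45])

```text
time: 18.7
eef_pos: [0.4728, -0.1278, 0.2393]
tcp_rot: [-0.005, 1.0, 0.0, -0.001]
contact_force: [-0.0, -0.0, -1.1]
opening: 0.622
```

Call:
send_rows(translation=[[0.2,-1,0.4],[0.2,-1,0.7],[0.2,-0.9,1],[0.2,-0.4,1],[0,0,1]], rotation=[[0,0,0],[0,0,0],[0,0,0],[0,0,0],[0,0,0]], grip=[45,45,45,45,45])

```text
time: 19.32
eef_pos: [0.4495, -0.2267, 0.1157]
tcp_rot: [-0.005, 1.0, 0.0, -0.001]
contact_force: [0.1, -0.2, -0.2]
opening: 0.621
```

Call:
send_rows(translation=[[0,0,0.8],[0,0,0.7],[0,0,0.5],[0,0,0.3],[0,0,0.2]], rotation=[[0,0,0],[0,0,0],[0,0,0],[0,0,0],[0,0,0]], grip=[45,45,45,45,45])

```text
time: 19.95
eef_pos: [0.4513, -0.2256, 0.0425]
tcp_rot: [-0.005, 1.0, -0.0, -0.0]
contact_force: [0.0, 0.3, -0.1]
opening: 0.62
```

```bash
python3 d.py .4475 -.2235 .003
```

```text
t 19.95 pos [ 0.4513 -0.2256  0.0425] q [-0.665  0.161  2.113 -0.     0.868 -2.247] axis [-0. -0. -1.] open 52.9 F [ 0.   0.3 -0.1] move [0.12 0.07 1.32]
rotvec to vertical (units) [-0. -0.  0.]
```

Now I lower slowly onto the tray floor and watch the force.

Call:
send_rows(translation=[[0,0,0.4],[0,0,0.3],[0,0,0.2],[0,0,0.1],[0,0,0.1]], rotation=[[0,0,0],[0,0,0],[0,0,0],[0,0,0],[0,0,0]], grip=[45,45,45,45,45])

```text
time: 20.58
eef_pos: [0.4515, -0.2255, 0.0098]
tcp_rot: [-0.005, 1.0, -0.0, 0.0]
contact_force: [-0.4, -0.7, -0.6]
opening: 0.618
```

Call:
send_rows(translation=[[0,0,0.05],[0,0,0.05],[0,0,0]], rotation=[[0,0,0],[0,0,0],[0,0,0]], grip=[45,45,45])

```text
time: 20.95
eef_pos: [0.4513, -0.2254, 0.0068]
tcp_rot: [-0.005, 1.0, 0.0, -0.0]
contact_force: [-0.5, 0.3, -0.6]
opening: 0.617
```

Call:
send_rows(translation=[[0,0,0.04],[0,0,0.03],[0,0,0]], rotation=[[0,0,0],[0,0,0],[0,0,0]], grip=[45,45,45])

```text
time: 21.32
eef_pos: [0.4513, -0.2254, 0.0046]
tcp_rot: [-0.005, 1.0, 0.0, -0.0]
contact_force: [0.2, -0.5, -0.4]
opening: 0.618
```

Call:
send_rows(translation=[[0,0,0.03],[0,0,0]], rotation=[[0,0,0],[0,0,0]], grip=[45,45])

```text
time: 21.58
eef_pos: [0.4513, -0.2254, 0.0037]
tcp_rot: [-0.005, 1.0, 0.0, -0.0]
contact_force: [-0.0, 0.8, -0.6]
opening: 0.618
```

Call:
send_rows(translation=[[0,0,0.03],[0,0,0]], rotation=[[0,0,0],[0,0,0]], grip=[45,45])

```text
time: 21.82
eef_pos: [0.4513, -0.2254, 0.0028]
tcp_rot: [-0.005, 1.0, 0.0, -0.0]
contact_force: [0.4, 0.1, 0.5]
opening: 0.618
```

Call:
send_rows(translation=[[0,0,0.03],[0,0,0]], rotation=[[0,0,0],[0,0,0]], grip=[45,45])

```text
time: 22.08
eef_pos: [0.4513, -0.2254, 0.0019]
tcp_rot: [-0.005, 1.0, 0.0, -0.0]
contact_force: [-0.1, 0.4, -0.8]
opening: 0.615
```

Call:
send_rows(translation=[[0,0,0.03],[0,0,0]], rotation=[[0,0,0],[0,0,0]], grip=[45,45])

```text
time: 22.32
eef_pos: [0.4514, -0.2255, 0.0013]
tcp_rot: [-0.005, 1.0, 0.0, -0.0]
contact_force: [-1.4, -0.6, 1.9]
opening: 0.619
```

Call:
send_rows(translation=[[0,0,0.03],[0,0,0]], rotation=[[0,0,0],[0,0,0]], grip=[45,45])

```text
time: 22.58
eef_pos: [0.4514, -0.2255, 0.0012]
tcp_rot: [-0.006, 1.0, 0.0, -0.0]
contact_force: [-2.7, 1.6, 8.1]
opening: 0.619
```

```bash
python3 - <<'E'
from h import *
s=cam('side');print(ctrl.get_state()['contact_force'].round(1))
cv2.imwrite('pics/z7.png',cv2.resize(s['image'][110:200,310:420],(733,600),interpolation=2))
E
```

```text
[-2.8  2.2  8. ]
```

View pics/z7.png

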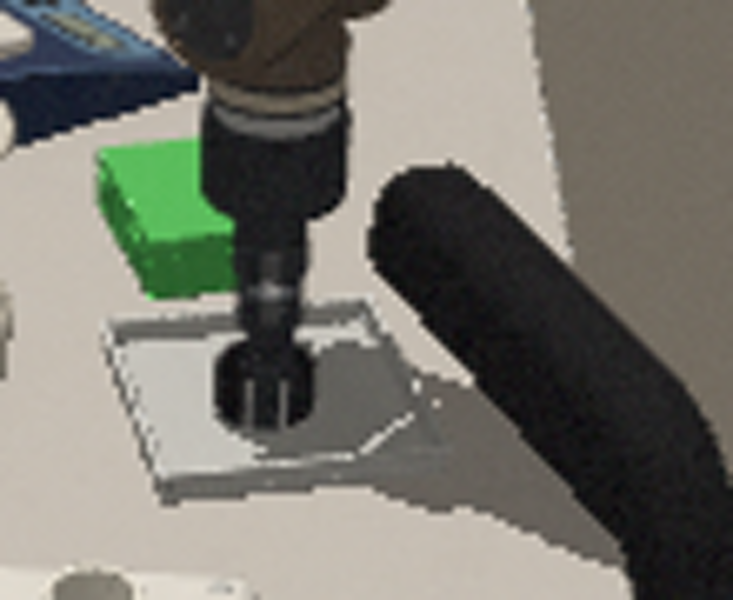

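Contact is confirmed at 8 N with the cap in the tray at crop (262,385). Releasing and retreating straight up.

Call:
send_rows(translation=[[0,0,-0.03],[0,0,0],[0,0,0],[0,0,0],[0,0,0]], rotation=[[0,0,0],[0,0,0],[0,0,0],[0,0,0],[0,0,0]], grip=[45,70,70,70,70])

```text
time: 23.25
eef_pos: [0.4513, -0.2254, 0.0009]
tcp_rot: [-0.005, 1.0, 0.0, -0.0]
contact_force: [0.1, -0.3, 0.2]
opening: 0.819
```

Call:
send_rows(translation=[[0,0,-0.2],[0,0,-0.4],[0,0,-0.8],[0,0,-1],[0,0,-1]], rotation=[[0,0,0],[0,0,0],[0,0,0],[0,0,0],[0,0,0]], grip=[70,70,70,70,70])

```text
time: 23.88
eef_pos: [0.4515, -0.2255, 0.105]
tcp_rot: [-0.005, 1.0, -0.0, 0.0]
contact_force: [-0.1, 0.4, -0.2]
opening: 0.823
```

Call:
send_rows(translation=[[0,0,-1],[0,0,-1],[0,0,-1],[0,0,0],[0,0,0]], rotation=[[0,0,0],[0,0,0],[0,0,0],[0,0,0],[0,0,0]], grip=[70,70,70,70,70])

```text
time: 24.5
eef_pos: [0.4509, -0.2251, 0.1926]
tcp_rot: [-0.005, 1.0, 0.0, -0.0]
contact_force: [-1.2, -0.5, 0.3]
opening: 0.821
```

```bash
python3 - <<'E'
from h import *
s=cam('side');st=ctrl.get_state();print(st['eef_pos'],st['contact_force'].round(1),st['time'])
g=s['image'].max(2)[155:185,335:365];ct=max(cv2.findContours((g<70).astype(np.uint8),0,1)[0],key=cv2.contourArea);b=cv2.boundingRect(ct);c=(b[0]+335+b[2]/2-.5,b[1]+155+b[3]/2-.5)
print(b,c,'cap at',onz(s,c,.017),'pred box',[proj(s,(.4514+dx,-.2255+dy,z)).round(1).tolist() for dx,dy,z in((-.027,0,.017),(.027,0,.017),(0,-.027,.031),(0,.027,.003))])
cv2.imwrite('pics/z8.png',cv2.resize(s['image'][100:330,200:420],(574,600),interpolation=2))
E
```

```text
[ 0.45062583 -0.2248745   0.19187927] [-0.1  0.5  0.4] 24.55
(7, 6, 15, 14) (349.0, 167.5) cap at [ 0.4530903 -0.2238397  0.017    ] pred box [[357.1, 167.5], [341.9, 167.1], [349.7, 160.0], [349.3, 174.6]]
```

View pics/z8.png

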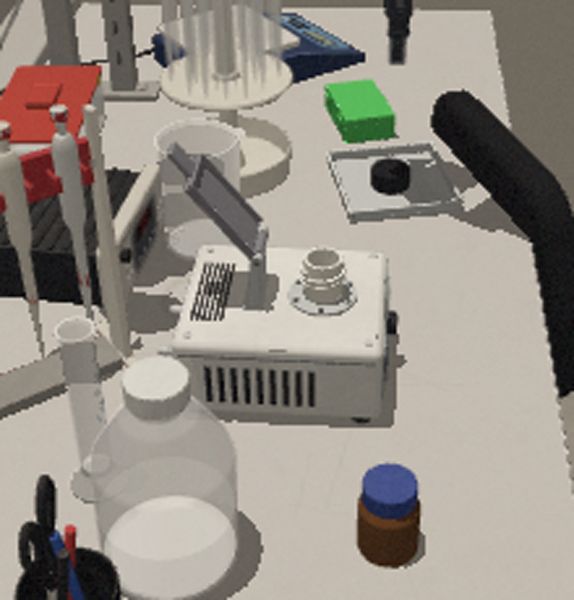

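The cap stands upright in the tray (crop (390,177)) and matches the predicted outline. The flap is open, the bystanders are in place and the gripper is clear.

```bash
python3 -c "
from plant import ticket
print(ticket.sign_off())"
```

```text
the job is handed in; nothing more can be done
None
```

The filler is open and the cap is standing in the tray. I handed the job in at about 24.6 s of the 69 s allowed; no verdict was reported.

**What I did:** I pinched the tab and swung the flap back to about 2.24 rad. I then unscrewed the cap in a single grasp of about 250° and lifted it off. I lowered it until I felt about 8 N against the tray floor, released it and moved straight up.

**Last checks:**
- **Cap:** the side camera puts it at (0.453, -0.224), against a tray centre of about (0.4475, -0.2235). It stands upright, and its outline matches the prediction to within about 1 px.
- **Flap:** it is still leaning well back, judged from the picture rather than re-measured.
- **Bystanders:** the bottle, beaker and jar look unmoved in the last picture; I did not measure their positions again.
- **Gripper:** it is about 0.19 m above the worktop and clear of everything, with contact force near zero.

**What disagreed:**
- The two camera estimates of the tray centre differed by about 4 mm in y.
- The cap touched the floor with the fingertips at about 1.3 mm height instead of the expected 3 mm.

No check failed.

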